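Seat the flat stake and hold the spring probe on its marked spot

TASK

Take the flat-topped steel stake out of the wooden rack and slide its flat tang fully down into the slot of the steel bench holder, and let go of it. Then take the spring-loaded probe from its stand and hold it upright with its tip inside the ring marked on the stake's top, pressing lightly so that the plunger is about half way in, never to its stop. Finish while still holding the probe there, with everything else left where it is.

Things in the scene. Friction and masses are not known exactly. Their poses are not given: they have to be found in the camera images.
- flat_stake: The T-shaped steel stake to use, 0.3 kg. Origin: centre of the head's underside (shoulder). Head: block 30 (x) x 56 (y) x 20 mm high, flat top with a black ring near its +y end; grip it across the 30 mm. Below, a flat tang 8 (x) x 40 (y) x 38 mm deep, last 8 mm only 6 thick. Starts upright in either slot of the rack, shoulder on the rack's top.
- spot (a point): The centre of the 15 mm black ring marked on the flat stake's top face: 14 mm from the stake's axis towards its +y end, 20 mm above the shoulder. Its axes are those of the stake.
- domed_stake: The other stake, to be left alone: the same tang, but a round 38 mm head with domed top, 24 mm high. In the other slot of the rack. Origin: centre of the head's underside.
- rack: Fixed wooden rack, 64 (x) x 176 (y) x 50 mm high, origin at the centre of its underside. Two slots 12 (x) x 44 (y) mm, 46 mm deep, at y = -42 and +42 mm, one behind the other along y.
- holder: Fixed steel bench holder: a block 70 (x) x 90 (y) mm on a foot 90 x 130 x 8 mm; the block's top is 52 mm above the origin, which is the centre of the foot's underside. One slot in the top.
- holder_slot (a point): Centre of the mouth of the holder's slot, on the block's top face. Slot 12 (its x) x 46 (its y) mm, 41 mm deep, mouth chamfered 3 mm. The stake's tang goes in with its y along the slot's y, either way round; fully in, the stake's shoulder rests on the block's top.
- stand: Fixed probe stand: 90 x 90 mm foot, four thin posts, and a 70 x 70 x 12 mm plate whose top is 90 mm above the origin (centre of the foot's underside), with a 22 mm hole in its centre in which the probe's nose hangs.
- probe: Spring probe, 0.13 kg, upright in the stand, tip down. Origin: on its axis at the underside of its 36 mm collar, which rests on the stand's plate; z up the probe. Collar z 0 to 8 mm; black square grip 24 x 24 mm (faces square to its x, y) z 8 to 80; cap to 86; below, an 18 mm nose to z -46, then the 6 mm plunger, its round tip at z -66 when free.
- probe_tip (a point): The rounded tip of the probe's plunger, on the probe's axis, 66 mm below the probe's origin when the plunger is free; it comes nearer to the origin as the plunger is pressed in.
- plunger (a joint): How far the plunger is pressed into the probe's nose, in m: 0 free, 0.014 at its stop. Spring: 1.2 N at the start, plus 0.3 N per mm. A black band on the plunger reaches the nose's mouth at 7 mm. Pressing the probe down 1 mm moves it 1 mm.
- tape: Bystander: a roll of masking tape, 96 mm across, 25 mm high, lying behind the rack and holder. Origin: centre of underside.
- cutters: Bystander: red-handled cutters, 68 x 139 x 11 mm, lying behind the rack. Origin: centre of underside.
- tin: Bystander: a round dark red tin, 62 mm across, 26 mm high, at the left, beyond the probe stand. Origin: centre of underside.

How it is judged:
By the outcome, as a careful person would: the job done as asked, in the order asked, and still so for the second after the job is handed in, while the arm keeps its last pose, push and grip.
It also fails if it takes over 56 s, if anything falls off the work surface, if the arm or the gripper's body presses on something with over 40 N, if the wrist force passes 120 N, or if a joint passes its speed limit or range.

ROBOT

A 6-joint arm with a two-finger parallel gripper is mounted at the origin on a cart in front of the work surface, level with it; the furniture and walls round the work are solid. World frame = base frame: x ahead of the robot, y to its left, z up, the work surface at z = 0. Lengths are in m, angles in degrees, forces in N, time in s.
With the tool pointing down it reaches from about 0.35 to 0.875 m from the base axis. Payload 4.2 kg.
Tool frame: the origin (TCP) lies midway between the tips of the shut fingers; the grasp point (between the pads) lies 19 mm behind it; z points along the fingers, y is the line along which they close (so a half turn about z gives the same grasp; the last joint's range is limited). The gripper opens to 87 mm and grips with 3 to 60 N. Pads are 19 mm wide; open, the fingers measure 117 mm over their backs; the gripper's body (75 mm by 190 mm) begins 51 mm behind the grasp point.
Start: joints at [-51.99, 22.042, 0.453, 0, -68.411, -14.817], TCP at [0.246, -0.574, 0.223] pointing down, gripper open.
Joint ranges: [-179.83, 179.83], [-69.29, 118.12], [-61.27, 80.66], [-181.25, 117.63], [-171.15, -9.14], [-177.46, 177.46]. Speed limits (degrees/s): [159.86, 159.86, 180, 180, 180, 180].

INTERFACE

Orientations are given as a 3x3 rotation matrix whose columns are the frame's x, y, z axes.
In Python, from station import r, eyes gives the robot as it stands (r), with the cameras (eyes).
- The arm moves only by the shell command python3 steer.py FILE, which reads ROWS from the file FILE. ROWS is a JSON list of rows, 1 to 8 of them, each of 7 numbers: the opening from 0.0 (shut) to 1.0 (fully open), then dx, dy, dz in a scale on which 1.0 is 800 mm, then a rotation vector rx, ry, rz in fractions of the full range, 1 being 120 degrees; each row is the pose to reach, as a shift and turn from the pose commanded when the command began, along the tool's axes at that moment; what a row does not reach only later rows make up. A row lasts 1/10 s, in which the tool goes at most 0.05 m and 8.59 degrees, less where a joint would pass 70% of its speed; a pose out of reach is approached as far as the arm can. The fingers move at their own pace and stop on an object; the grip force is fixed at half the most. Time passes only in rows, so rows that do not move let the fingers close. It prints the time, the measured TCP pose, the force, the opening and the grip force at its end. Shift and turn numbers lie between -1 and 1, and a call with a number outside is refused. Input that does not fit is refused with a message, and nothing moves.
- r.sense(): the state, without advancing time (a new reading comes with each control period).
- eyes.capture(name): name is "scene" or "side" or "wrist"; returns a dict with "pixels" (420x560x3 uint8, red, green, blue), "z_map" (420x560 float32, m along the optical axis (not along the pixel's ray), 0 where there is no reading), "K" (3x3 intrinsics, pixels), "world_from_camera" (4x4, takes a point from camera to world coordinates). Camera axes: x right, y up, looking along -z (the intrinsics and any distortion apply to the point x, -y, -z); pixel columns grow to the right and rows downward; lengths in m; the calibration is good to about 2 mm. A picture is of the moment at which its call begins.
- r.finish_job(): hands the job in; it is judged then, once.
The state is a dict: "time_s": time; "joints": joint angles; "joint_velocities": joint speeds; "effort": joint torques, N m; "tcp_pos": TCP position; "ee_rot": TCP orientation; "wrist_force": force on the tool from outside, world axes, zero at the start; "moment": the same for the moment, N m; "gripper_width": opening from 0.0 (shut) to 1.0 (fully open); "gripper_force": force on a finger pad.
Only numpy, scipy, OpenCV 4.12 (cv2) and the standard library are available. Lean on these libraries where they do the work, as an engineer would, in place of code of your own. Each camera call takes 0.05 s, during which the arm holds its last target. There are 200 camera calls.

## Working session

There is one attempt and no reset: what is moved stays moved. The work goes in short steps, Python scripts to look and compute and a shell command to move; the robot and the scene stay as the last step left them, time stands still between calls to the robot, and variables do not carry over. Pictures are saved under pics/ and viewed, at most 10 in all, crops included, and the job is handed in when it is done.

```bash
ls; mkdir -p pics
python3 - <<'E'
from station import r, eyes
import cv2,numpy as np
s=r.sense();print(s['tcp_pos'],s['ee_rot'],s['gripper_width'],s['time_s'])
for n in ("scene","side"):
    c=eyes.capture(n);cv2.imwrite(f"pics/{n}0.png",c["pixels"][:,:,::-1]);print(n,c["K"],c["world_from_camera"].round(4), {k for k in c})
    np.savez(f"{n}0.npz",**c)
E
```

```text
pics
station.py
steer.py
[ 0.24589183 -0.57391956  0.22145423] [[-9.19262733e-01 -3.93643323e-01 -9.80592617e-04]
 [-3.93644528e-01  9.19260556e-01  2.00385032e-03]
 [ 1.12617816e-04  2.22806984e-03 -9.99997512e-01]] 1.001992289274537 0.0
scene [[392.46069732   0.         278.05903568]
 [  0.         392.46069732 207.96400855]
 [  0.           0.           1.        ]] [[ 0.9587 -0.1722  0.2265  0.8036]
 [ 0.2838  0.636  -0.7176 -0.7669]
 [-0.0204  0.7522  0.6586  0.8265]
 [ 0.      0.      0.      1.    ]] {'z_map', 'pixels', 'K', 'world_from_camera'}
side [[413.14352059   0.         277.5887128 ]
 [  0.         413.14352059 212.0036853 ]
 [  0.           0.           1.        ]] [[-0.8877  0.2307 -0.3986  0.1268]
 [-0.4605 -0.4369  0.7727  0.924 ]
 [ 0.0041  0.8694  0.4941  0.645 ]
 [ 0.      0.      0.      1.    ]] {'z_map', 'pixels', 'K', 'world_from_camera'}
```

View pics/scene0.png

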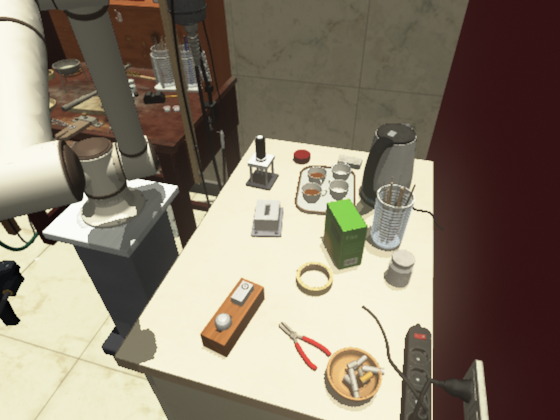

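View pics/side0.png

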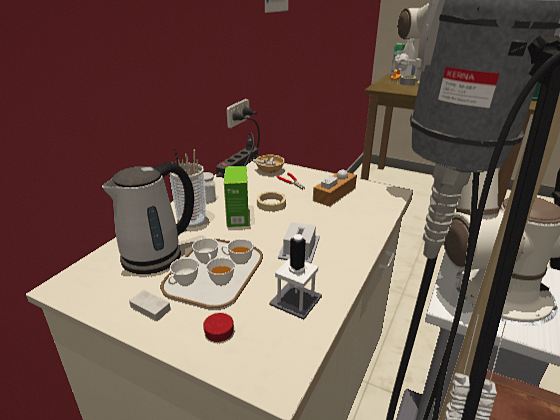

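The scene view shows the rack at about (235,315), with the flat stake at (242,292) and the domed one at (223,320). The holder is at (267,216), the probe at (260,148) in its stand at (262,172), and the tin at (302,156). The side view confirms this, with the probe at (297,252), holder at (300,240) and rack at (335,187). Next I'll get coarse positions from both views.

```bash
cat > h.py <<'E'
import numpy as np,cv2
def ray(c,u,v):
    K=c["K"];T=c["world_from_camera"]
    d=T[:3,:3]@np.array([(u-K[0,2])/K[0,0],-(v-K[1,2])/K[1,1],-1.]);return T[:3,3],d
def plane(c,u,v,z):
    o,d=ray(c,u,v);return o+d*(z-o[2])/d[2]
def depth(c,u,v):
    o,d=ray(c,u,v);return o+d*c["z_map"][int(round(v)),int(round(u))]
def two(c1,p1,c2,p2):
    o1,d1=ray(c1,*p1);o2,d2=ray(c2,*p2)
    t=np.linalg.lstsq(np.c_[d1,-d2],o2-o1,rcond=None)[0]
    a=o1+d1*t[0];b=o2+d2*t[1];return (a+b)/2,np.linalg.norm(a-b)
def tool(dw,s):  # world shift -> tool axes
    return np.asarray(s['ee_rot']).T@np.asarray(dw)
E
python3 - <<'E'
from h import *
c=dict(np.load("scene0.npz"));d=dict(np.load("side0.npz"))
for n,u,v in [("flat",242,292),("dome",223,320),("rack far",252,290),("holdertop",258,219),("stand plate",253,159),("probe cap",260,138)]: print(n,depth(c,u,v).round(3))
for n,p,q in [("flat",(242,290),(328,181)),("probe cap",(260,138),(297,238))]: print(n,two(c,p,d,q))
E
```

```text
flat [ 0.547 -0.253  0.07 ]
dome [ 0.534 -0.338  0.074]
rack far [ 0.564 -0.233  0.058]
holdertop [0.495 0.015 0.052]
stand plate [0.398 0.254 0.088]
probe cap [0.426 0.257 0.171]
flat (array([ 0.54324275, -0.24385355,  0.06454356]), np.float64(0.000836807772994706))
probe cap (array([0.42456347, 0.25937702, 0.16930034]), np.float64(0.0018588360912741371))
```

Units first: shifts go in shares of 800 mm and turns go in shares of 120 degrees. So -0.37 m / 0.8 = -0.4625, -0.325 m / 0.8 = -0.4063, -58 degrees / 120 = -0.4833.

```bash
echo '[[1, -0.0625, 0.025, -0.0375, 0, 0, -0.0583], [1, -0.1188, 0.05, -0.0625, 0, 0, -0.1167], [1, -0.175, 0.075, -0.0625, 0, 0, -0.175], [1, -0.2375, 0.1, -0.0625, 0, 0, -0.2333], [1, -0.2938, 0.125, -0.0625, 0, 0, -0.3], [1, -0.35, 0.15, -0.0625, 0, 0, -0.3667], [1, -0.4063, 0.175, -0.0625, 0, 0, -0.4333], [1, -0.4625, 0.2, -0.0625, 0, 0, -0.4833]]' > path.dat && python3 steer.py path.dat && echo '[[1, 0, 0, 0, 0, 0, 0], [1, 0, 0, 0, 0, 0, 0]]' > path.dat && python3 steer.py path.dat
python3 - <<'E'
from station import r, eyes
from h import *
c=eyes.capture("wrist");cv2.imwrite("pics/w1.png",c["pixels"][:,:,::-1]);np.savez("w1.npz",**c)
s=r.sense();print(s['tcp_pos'],s['ee_rot'],s['joints'],s['time_s'],c["world_from_camera"],c["K"])
E
```

```text
time_s: 0.9
tcp_pos: [0.5147, -0.2899, 0.2723]
ee_rot: [[-0.148, -0.989, -0.001], [-0.989, 0.148, 0.0], [-0.0, 0.001, -1.0]]
wrist_force: [1.6, -0.5, -0.6]
gripper_width: 0.997
gripper_force: 0.0
time_s: 1.1
tcp_pos: [0.5144, -0.2905, 0.2718]
ee_rot: [[-0.151, -0.989, -0.002], [-0.989, 0.151, 0.001], [-0.0, 0.002, -1.0]]
wrist_force: [-0.3, -0.7, 0.8]
gripper_width: 0.997
gripper_force: 0.0
[ 0.51369797 -0.29147367  0.27201801] [[-1.52805655e-01 -9.88255426e-01 -1.28250209e-03]
 [-9.88256248e-01  1.52805339e-01  3.41276702e-04]
 [-1.41295386e-04  1.31958972e-03 -9.99999119e-01]] [-1.38738965e+01  1.70173779e+01  1.64971159e-01 -1.42392818e-03
 -7.32236202e+01  5.08476016e+00] 1.15 [[-0.98858564 -0.14562664 -0.03861747  0.50317276]
 [ 0.15064938 -0.9524511  -0.26484273 -0.36377739]
 [ 0.00178691 -0.26763741  0.96351804  0.43431987]
 [ 0.          0.          0.          1.        ]] [[356.10951729   0.         280.99554799]
 [  0.         356.10951729 206.25879151]
 [  0.           0.           1.        ]]
```

View pics/w1.png

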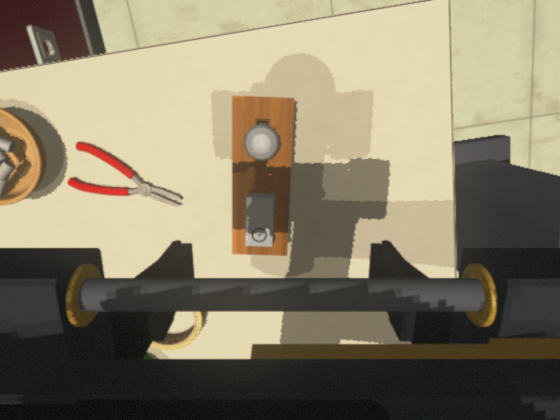

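The wrist view shows the flat stake's head at about (247–274, 194–246), with its ring at (259,235) on the world +y side. The domed stake is at (262,142). I'll shift and take a second view.

In the tool's units: 0.06 m / 0.8 = 0.075, 0.03 m / 0.8 = 0.0375.

```bash
echo '[[1, 0.0375, 0.0125, 0, 0, 0, 0], [1, 0.075, 0.025, 0.0375, 0, 0, 0], [1, 0.075, 0.025, 0.075, 0, 0, 0], [1, 0.075, 0.025, 0.075, 0, 0, 0], [1, 0.075, 0.025, 0.075, 0, 0, 0]]' > path.dat && python3 steer.py path.dat |head -2
python3 - <<'E'
from station import r, eyes
from h import *
c2=eyes.capture("wrist");np.savez("w2.npz",**c2);c1=dict(np.load("w1.npz"))
res=[]
ctr=[]
for c in (c1,c2):
    g=plane(c,0,0,0)
    hsv=cv2.cvtColor(c["pixels"],cv2.COLOR_RGB2HSV)
    # rough ROI: project depth -> points with z in .06-.08 near flat stake
    K=c["K"];T=c["world_from_camera"];v,u=np.mgrid[0:420,0:560]
    P=np.stack([(u-K[0,2])/K[0,0],-(v-K[1,2])/K[1,1],-np.ones_like(u,float)],-1)*c["z_map"][...,None]
    W=P@T[:3,:3].T+T[:3,3]
    m=(np.abs(W[...,2]-.07)<.009)&(np.hypot(W[...,0]-.545,W[...,1]+.253)<.045)
    m=(cv2.morphologyEx(m.astype(np.uint8),cv2.MORPH_OPEN,np.ones((3,3))))
    k=max(cv2.findContours(m,0,1)[0],key=cv2.contourArea)
    rect=cv2.minAreaRect(k);print("rect",rect,"z med",np.median(W[...,2][m>0]))
    ctr.append(rect[0])
    b=np.array([plane(c,*p,.07) for p in cv2.boxPoints(rect)]);print(b.round(4),b.mean(0).round(4),[np.linalg.norm(b[i]-b[i-1]).round(4) for i in range(4)])
    # colour: non-brown inside
    x,y,w,h=cv2.boundingRect(k);
    roi=hsv[y-12:y+h+12,x-12:x+w+12];mm=(roi[...,1]<75).astype(np.uint8)
    k2=max(cv2.findContours(mm,0,1)[0],key=cv2.contourArea);r2=cv2.minAreaRect(k2);b=np.array([plane(c,p[0]+x-12,p[1]+y-12,.07) for p in cv2.boxPoints(r2)])
    print("col",b.round(4).tolist(),b.mean(0).round(4),[np.linalg.norm(b[i]-b[i-1]).round(4) for i in range(4)])
    res.append(c)
print("tri",two(c1,ctr[0],c2,ctr[1]))
s=r.sense();print(s['tcp_pos'],s['time_s'])
o=c2["pixels"][:,:,::-1].copy();cv2.imwrite("pics/w2.png",o)
E
```

```text
time_s: 1.65
tcp_pos: [0.4842, -0.3491, 0.213]
rect ((259.0, 220.5), (27.999996185302734, 50.99999237060547), 0.0) z med 0.07034667902927616
[[ 0.5636 -0.2249  0.07  ]
 [ 0.5534 -0.2815  0.07  ]
 [ 0.5242 -0.2771  0.07  ]
 [ 0.5332 -0.2203  0.07  ]] [ 0.5436 -0.2509  0.07  ] [np.float64(0.0307), np.float64(0.0575), np.float64(0.0295), np.float64(0.0575)]
col [[0.5519, -0.2835, 0.07], [0.5229, -0.279, 0.07], [0.5322, -0.2201, 0.07], [0.5625, -0.2248, 0.07]] [ 0.5424 -0.2519  0.07  ] [np.float64(0.0597), np.float64(0.0294), np.float64(0.0597), np.float64(0.0307)]
rect ((235.0, 320.0), (16.0, 30.0), 90.0) z med 0.07019426966256936
[[ 0.5603 -0.2426  0.07  ]
 [ 0.5315 -0.2381  0.07  ]
 [ 0.5347 -0.2206  0.07  ]
 [ 0.5638 -0.2251  0.07  ]] [ 0.5476 -0.2316  0.07  ] [np.float64(0.0178), np.float64(0.0291), np.float64(0.0178), np.float64(0.0295)]
col [[0.5691, -0.2571, 0.07], [0.5178, -0.2491, 0.07], [0.523, -0.2187, 0.07], [0.5755, -0.227, 0.07]] [ 0.5464 -0.238   0.07  ] [np.float64(0.0309), np.float64(0.0518), np.float64(0.0308), np.float64(0.0531)]
tri (array([ 0.53523619, -0.26854937,  0.12789503]), np.float64(0.00405948753848208))
[ 0.48518593 -0.34907678  0.21414581] 1.7
```

View pics/w2.png

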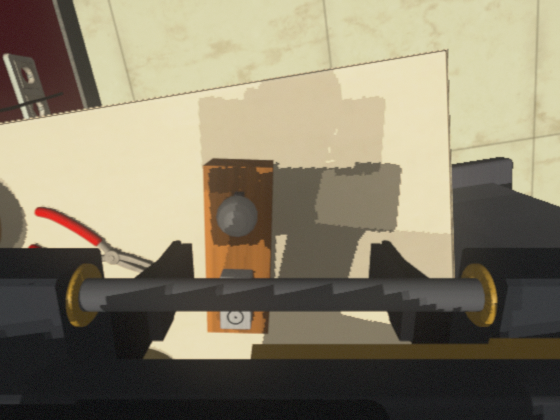

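View 2 was the wrong way round: the gripper hides most of the stake, and the ring is at (235,317). The ring can be triangulated from the two views anyway.

Run:
```python
from station import r, eyes
from h import *
c1=dict(np.load("w1.npz"));c2=dict(np.load("w2.npz"))
def ring(c,u,v):
    x=u-12;y=v-10
    g=cv2.cvtColor(c["pixels"],cv2.COLOR_RGB2GRAY)[y:y+20,x:x+24]
    m=(g<cv2.threshold(g,0,255,cv2.THRESH_OTSU)[0]).astype(np.uint8)
    for k in cv2.findContours(m,cv2.RETR_CCOMP,1)[0]:
        q=cv2.minEnclosingCircle(k); print((q[0][0]+x,q[0][1]+y),q[1],cv2.contourArea(k))
ring(c1,259,235);print();ring(c2,235,317)
print(two(c1,(259.5,234.7),c2,(235.5,317)))
print(plane(c1,259.5,234.7,.07),plane(c2,235.5,317,.07))
# dome/rack top from both views as second check on the rack axis
```

```text
(259.0, 234.5) 0.5001000165939331 0.0
(258.5, 229.5) 12.349188804626465 252.5
(258.5, 235.5) 6.670932292938232 90.0

(235.5, 317.0) 0.5001000165939331 0.0
(234.5, 311.6176471710205) 12.39254379272461 253.5
(235.0, 316.5) 7.43313455581665 143.0
(array([ 0.54549154, -0.23672095,  0.07324373]), np.float64(0.0004384138597347038))
[ 0.54567369 -0.23548039  0.07      ] [ 0.54647026 -0.23483385  0.07      ]
```

In the tool's units: -0.1074 m / 0.8 = -0.1343, 0.09 m / 0.8 = 0.1125, -0.5 degrees / 120 = -0.0042.

```bash
echo '[[1, -0.05, -0.02, 0, 0, 0, 0], [1, -0.1, -0.04, 0.025, 0, 0, 0], [1, -0.1343, -0.0538, 0.0625, 0, 0, -0.0042], [1, -0.1343, -0.0538, 0.1125, 0, 0, -0.0042], [1, -0.1343, -0.0538, 0.1125, 0, 0, -0.0042], [1, -0.1343, -0.0538, 0.1125, 0, 0, -0.0042], [1, -0.1343, -0.0538, 0.1125, 0, 0, -0.0042]]' > path.dat && python3 steer.py path.dat
python3 - <<'E'
from station import r, eyes
from h import *
s=r.sense();print(s['time_s'],s['tcp_pos'],tool(np.array([.544,-.2495,.0535])-s['tcp_pos'],s).round(4))
c=eyes.capture("wrist");cv2.imwrite("pics/w3.png",c["pixels"][150:,100:460,::-1])
E
```

```text
time_s: 2.4
tcp_pos: [0.5457, -0.2495, 0.1258]
ee_rot: [[-0.144, -0.99, 0.005], [-0.99, 0.144, -0.002], [0.001, -0.006, -1.0]]
wrist_force: [0.3, -0.2, 0.6]
gripper_width: 0.999
gripper_force: 0.0
2.4 [ 0.54566996 -0.24949806  0.12577156] [0.0002 0.0021 0.0723]
```

View pics/w3.png

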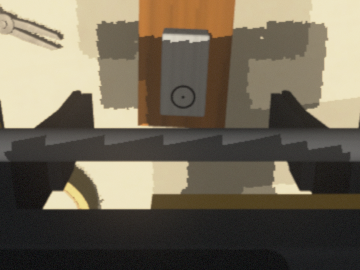

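The crop shows the stake head at crop x≈184, centred between the fingers (92 and 272), with its ring at (183,97). I'll descend and grip.

In the tool's units: 0.072 m / 0.8 = 0.09, 0.06 m / 0.8 = 0.075, 1 degrees / 120 = 0.0083.

```bash
echo '[[1, 0, 0.0013, 0.0438, 0, 0, 0.0083], [1, 0, 0.0013, 0.075, 0, 0, 0.0083], [1, 0, 0.0013, 0.09, 0, 0, 0.0083], [1, 0, 0.0013, 0.09, 0, 0, 0.0083], [1, 0, 0.0013, 0.09, 0, 0, 0.0083], [0, 0, 0.0013, 0.09, 0, 0, 0.0083], [0, 0, 0.0013, 0.09, 0, 0, 0.0083], [0, 0, 0.0013, 0.09, 0, 0, 0.0083]]' > path.dat && python3 steer.py path.dat && echo '[[0, 0, 0, 0, 0, 0, 0], [0, 0, 0, 0, 0, 0, 0], [0, 0, 0, 0, 0, 0, 0], [0, 0, 0, 0, 0, 0, 0], [0, 0, 0, 0, 0, 0, 0]]' > path.dat && python3 steer.py path.dat
```

```text
time_s: 3.25
tcp_pos: [0.5434, -0.2484, 0.0515]
ee_rot: [[-0.162, -0.987, 0.002], [-0.987, 0.162, -0.0], [0.0, -0.002, -1.0]]
wrist_force: [0.3, -0.5, -0.3]
gripper_width: 0.813
gripper_force: 0.0
time_s: 3.75
tcp_pos: [0.5432, -0.2483, 0.0506]
ee_rot: [[-0.162, -0.987, 0.001], [-0.987, 0.162, -0.0], [0.0, -0.001, -1.0]]
wrist_force: [0.3, 0.4, -1.5]
gripper_width: 0.355
gripper_force: 0.5
```

In the tool's units: -0.2 m / 0.8 = -0.25, -0.17 m / 0.8 = -0.2125.

```bash
echo '[[0, 0, 0, 0, 0, 0, 0], [0, 0, 0, 0, 0, 0, 0], [0, 0, 0, -0.0188, 0, 0, 0], [0, 0, 0, -0.0563, 0, 0, 0], [0, 0, 0, -0.1063, 0, 0, 0], [0, 0, 0, -0.1625, 0, 0, 0], [0, 0, 0, -0.2125, 0, 0, 0], [0, 0, 0, -0.25, 0, 0, 0]]' > path.dat && python3 steer.py path.dat && echo '[[0, -0.05, 0.0188, -0.025, 0, 0, 0], [0, -0.1063, 0.0375, -0.025, 0, 0, 0], [0, -0.1625, 0.0563, -0.025, 0, 0, 0], [0, -0.2188, 0.075, -0.025, 0, 0, 0], [0, -0.275, 0.0938, -0.025, 0, 0, 0], [0, -0.325, 0.1125, -0.025, 0, 0, 0], [0, -0.3625, 0.125, -0.025, 0, 0, 0], [0, -0.3875, 0.125, -0.025, 0, 0, 0]]' > path.dat && python3 steer.py path.dat && echo '[[0, 0, 0, 0, 0, 0, 0], [0, 0, 0, 0, 0, 0, 0], [0, 0, 0, 0, 0, 0, 0]]' > path.dat && python3 steer.py path.dat
python3 - <<'E'
from station import r, eyes
from h import *
c=eyes.capture("wrist");cv2.imwrite("pics/w4.png",c["pixels"][:,:,::-1]);np.savez("w4.npz",**c)
s=r.sense();print(s['tcp_pos'],s['joints'])
E
```

```text
time_s: 4.55
tcp_pos: [0.5424, -0.2482, 0.2524]
ee_rot: [[-0.162, -0.987, 0.0], [-0.987, 0.162, 0.0], [-0.0, -0.0, -1.0]]
wrist_force: [0.3, 0.7, -3.5]
gripper_width: 0.342
gripper_force: 30.0
time_s: 5.35
tcp_pos: [0.492, 0.0756, 0.2695]
ee_rot: [[-0.16, -0.987, -0.003], [-0.987, 0.16, 0.0], [0.0, 0.003, -1.0]]
wrist_force: [0.0, 0.4, -3.8]
gripper_width: 0.341
gripper_force: 30.0
time_s: 5.65
tcp_pos: [0.4937, 0.073, 0.2699]
ee_rot: [[-0.163, -0.987, -0.002], [-0.987, 0.163, -0.001], [0.001, 0.002, -1.0]]
wrist_force: [-0.5, -0.4, -4.2]
gripper_width: 0.343
gripper_force: 30.0
[0.49388265 0.07283688 0.27006635] [ 2.70499266e+01  7.81945999e+00 -1.20967024e+01 -1.34938933e-02
 -7.01651837e+01 -3.64278017e+01]
```

View pics/w4.png

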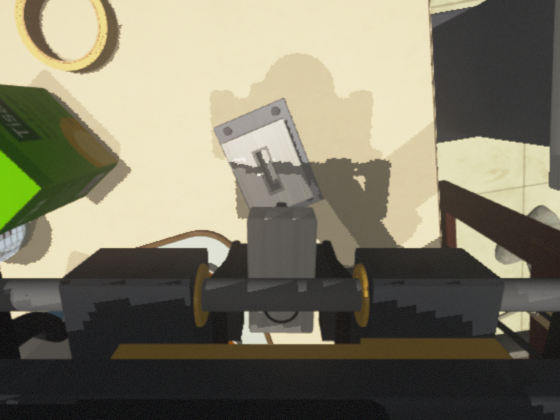

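The stake is held. The holder slot runs from about (258,148) to (276,192) and part of the block is hidden by the stake. I'll take a second view from further back.

In the tool's units: -0.06 m / 0.8 = -0.075, -0.03 m / 0.8 = -0.0375.

```bash
echo '[[0, -0.0375, 0, 0, 0, 0, 0], [0, -0.075, 0, 0, 0, 0, 0], [0, -0.075, 0, 0, 0, 0, 0], [0, -0.075, 0, 0, 0, 0, 0], [0, -0.075, 0, 0, 0, 0, 0]]' > path.dat && python3 steer.py path.dat | head -2
python3 - <<'E'
from station import r, eyes
from h import *
c=eyes.capture("wrist");np.savez("w5.npz",**c);c4=dict(np.load("w4.npz"))
ims=[];cs=[]
for c in (c4,c):
    K=c["K"];T=c["world_from_camera"];v,u=np.mgrid[0:420,0:560]
    P=np.stack([(u-K[0,2])/K[0,0],-(v-K[1,2])/K[1,1],-np.ones_like(u,float)],-1)*c["z_map"][...,None]
    W=P@T[:3,:3].T+T[:3,3]
    near=np.hypot(W[...,0]-.48,W[...,1]-.01)<.1
    top=(near&(np.abs(W[...,2]-.052)<.006)).astype(np.uint8)
    k=max(cv2.findContours(top,0,1)[0],key=cv2.contourArea);
    rect=cv2.minAreaRect(k);b=np.array([plane(c,*p,.052) for p in cv2.boxPoints(rect)]);print("block",rect,b.mean(0).round(4),(b[1]-b[0]).round(4),(b[2]-b[1]).round(4),np.median(W[...,2][top>0]))
    fill=cv2.drawContours(np.zeros_like(top),[k],-1,1,-1)
    hole=cv2.erode(fill,np.ones((3,3)))*(W[...,2]<.046)
    hole=hole.astype(np.uint8)
    if hole.any():
        hk=max(cv2.findContours(hole,0,1)[0],key=cv2.contourArea);rr=cv2.minAreaRect(hk);b=np.array([plane(c,*p,.052) for p in cv2.boxPoints(rr)])
        print("hole",rr,b.mean(0).round(4),(b[1]-b[0]).round(4),(b[2]-b[1]).round(4));cs.append(rr[0])
        x,y=map(int,rr[0]); ims.append(cv2.resize(c["pixels"][y-55:y+55,x-50:x+50,::-1],None,fx=4,fy=4)); print("crop origin",x-50,y-55)
print(two(c4,cs[0],dict(np.load("w5.npz")),cs[1]))
cv2.imwrite("pics/w5.png",np.hstack(ims));print(r.sense()['tcp_pos'])
E
```

```text
time_s: 6.2
tcp_pos: [0.5038, 0.1319, 0.2704]
block ((266.5689392089844, 169.67242431640625), (83.74859619140625, 66.2932357788086), 68.19859313964844) [0.5068 0.0624 0.052 ] [-0.0682 -0.0144  0.    ] [-0.0203  0.0876  0.    ] 0.05237964596215783
hole ((267.5213623046875, 169.91404724121094), (41.47895050048828, 10.661967277526855), 67.06790161132812) [0.5057 0.0618 0.052 ] [-0.0111 -0.0026  0.    ] [-0.0102  0.0437  0.    ]
crop origin 217 114
block ((268.12933349609375, 111.8017349243164), (90.60144805908203, 69.7237319946289), 66.80140686035156) [0.5051 0.0623 0.052 ] [-0.0683 -0.015   0.    ] [-0.024   0.0867  0.    ] 0.05243101177327561
hole ((267.55841064453125, 112.97610473632812), (45.22559356689453, 11.485197067260742), 67.7509765625) [0.5058 0.0623 0.052 ] [-0.0114 -0.0024  0.    ] [-0.0104  0.0441  0.    ]
crop origin 217 57
(array([0.50598526, 0.06202395, 0.04858114]), np.float64(6.310800840412126e-06))
[0.5038273  0.13192353 0.27049125]
```

View pics/w5.png

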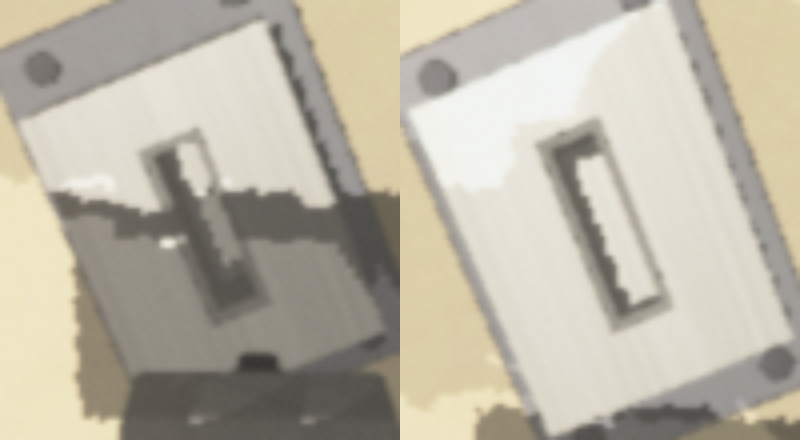

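The crops show the slot mouth clearly. Its centre is about (268,113) in the second frame, which gives (0.505, 0.062) with a yaw of about +13.3°. The height is 0.0486 triangulated and 0.052 by depth, and both fit. I'll turn −22.6° about tool z and go over the slot.

In the tool's units: 0.14 m / 0.8 = 0.175, 0.12 m / 0.8 = 0.15, -22.6 degrees / 120 = -0.1883.

```bash
echo '[[0, 0.0313, -0.005, 0.025, 0, 0, -0.0583], [0, 0.0625, -0.01, 0.0625, 0, 0, -0.1167], [0, 0.0845, -0.0155, 0.1125, 0, 0, -0.175], [0, 0.0845, -0.0155, 0.15, 0, 0, -0.1883], [0, 0.0845, -0.0155, 0.175, 0, 0, -0.1883], [0, 0.0845, -0.0155, 0.175, 0, 0, -0.1883], [0, 0.0845, -0.0155, 0.175, 0, 0, -0.1883], [0, 0.0845, -0.0155, 0.175, 0, 0, -0.1883]]' > path.dat && python3 steer.py path.dat
python3 - <<'E'
from station import r, eyes
from h import *
s=r.sense();T=np.array(s['ee_rot']);print(s['tcp_pos'],np.degrees(np.arctan2(-T[0,0],-T[1,0])),tool(np.array([.505,.0632,.053])-s['tcp_pos'],s).round(4))
for n in("scene","side","wrist"):
    c=eyes.capture(n);np.savez(n+"6.npz",**c)
    q={"scene":(200,150,130,110),"side":(230,180,130,110),"wrist":(150,150,260,220)}[n];x,y,w,h=q
    im=cv2.resize(c["pixels"][y:y+h,x:x+w,::-1],(260,220),interpolation=2);globals()[n]=im
cv2.imwrite("pics/w6.png",np.hstack([scene,side,wrist]))
E
```

```text
time_s: 7.05
tcp_pos: [0.5066, 0.0645, 0.1323]
ee_rot: [[0.23, -0.973, 0.004], [-0.973, -0.23, 0.001], [-0.0, -0.004, -1.0]]
wrist_force: [0.6, -0.0, -2.9]
gripper_width: 0.343
gripper_force: 30.0
[0.50662069 0.06453055 0.13232377] -13.305119598443504 [0.0009 0.0022 0.0793]
```

View pics/w6.png

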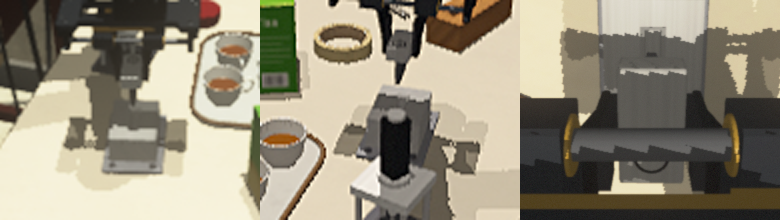

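In the wrist crop the tang is aligned with the slot: slot at x≈652, head centre ≈653, and the yaw matches. I'll descend to just above the mouth.

```bash
echo '[[0, 0.0011, 0.0013, 0.025, 0, 0, 0], [0, 0.0011, 0.0013, 0.0425, 0, 0, 0], [0, 0.0011, 0.0013, 0.0425, 0, 0, 0], [0, 0.0011, 0.0013, 0.0425, 0, 0, 0]]' > path.dat && python3 steer.py path.dat
python3 - <<'E'
from station import r, eyes
from h import *
s=r.sense();print(s['tcp_pos'],tool(np.array([.505,.0632,.053])-s['tcp_pos'],s).round(4),s['wrist_force'])
E
```

```text
time_s: 7.6
tcp_pos: [0.5051, 0.0634, 0.0973]
ee_rot: [[0.231, -0.973, 0.001], [-0.973, -0.231, 0.0], [0.0, -0.001, -1.0]]
wrist_force: [0.9, -0.5, -4.4]
gripper_width: 0.345
gripper_force: 30.0
[0.50511836 0.06336009 0.09728411] [0.0001 0.0002 0.0443] [ 0.93264703 -0.54681806 -4.40222966]
```

In the tool's units: 0.014 m / 0.8 = 0.0175, 0.008 m / 0.8 = 0.01.

```bash
echo '[[0, 0, 0, 0.01, 0, 0, 0], [0, 0, 0, 0.0175, 0, 0, 0], [0, 0, 0, 0.0175, 0, 0, 0], [0, 0, 0, 0.0175, 0, 0, 0]]' > path.dat && python3 steer.py path.dat
```

```text
time_s: 8.0
tcp_pos: [0.5046, 0.0631, 0.0825]
ee_rot: [[0.23, -0.973, -0.0], [-0.973, -0.23, -0.0], [0.0, 0.0, -1.0]]
wrist_force: [0.1, -0.3, -3.2]
gripper_width: 0.345
gripper_force: 30.0
```

In the tool's units: 0.028 m / 0.8 = 0.035, 0.026 m / 0.8 = 0.0325.

```bash
echo '[[0, 0, 0, 0.0125, 0, 0, 0], [0, 0, 0, 0.025, 0, 0, 0], [0, 0, 0, 0.0325, 0, 0, 0], [0, 0, 0, 0.035, 0, 0, 0], [0, 0, 0, 0.035, 0, 0, 0], [0, 0, 0, 0.035, 0, 0, 0]]' > path.dat && python3 steer.py path.dat; echo '[[0, 0, 0, 0.0013, 0, 0, 0], [0, 0, 0, 0.0025, 0, 0, 0], [0, 0, 0, 0.0025, 0, 0, 0], [0, 0, 0, 0.0025, 0, 0, 0]]' > path.dat && python3 steer.py path.dat
```

```text
time_s: 8.6
tcp_pos: [0.5046, 0.0631, 0.0546]
ee_rot: [[0.23, -0.973, -0.0], [-0.973, -0.23, -0.0], [0.0, 0.0, -1.0]]
wrist_force: [0.4, -0.1, -3.6]
gripper_width: 0.343
gripper_force: 30.0
time_s: 9.0
tcp_pos: [0.5046, 0.0632, 0.0527]
ee_rot: [[0.23, -0.973, 0.0], [-0.973, -0.23, 0.0], [-0.0, -0.0, -1.0]]
wrist_force: [0.3, -0.4, -3.7]
gripper_width: 0.342
gripper_force: 30.0
```

In the tool's units: 0.0008 m / 0.8 = 0.001.

```bash
echo '[[0, 0, 0, 0.001, 0, 0, 0], [0, 0, 0, 0.001, 0, 0, 0], [0, 0, 0, 0.001, 0, 0, 0]]' > path.dat && python3 steer.py path.dat; echo '[[0.36, 0, 0, 0, 0, 0, 0], [0.4, 0, 0, 0, 0, 0, 0], [0.45, 0, 0, 0, 0, 0, 0], [0.5, 0, 0, 0, 0, 0, 0], [0.6, 0, 0, 0, 0, 0, 0], [0.6, 0, 0, 0, 0, 0, 0]]' > path.dat && python3 steer.py path.dat
```

```text
time_s: 9.3
tcp_pos: [0.5046, 0.0632, 0.0526]
ee_rot: [[0.23, -0.973, 0.0], [-0.973, -0.23, -0.0], [0.0, -0.0, -1.0]]
wrist_force: [-3.1, 0.7, 6.1]
gripper_width: 0.342
gripper_force: 30.0
time_s: 9.9
tcp_pos: [0.5062, 0.0638, 0.0525]
ee_rot: [[0.231, -0.973, 0.004], [-0.973, -0.231, 0.001], [-0.0, -0.004, -1.0]]
wrist_force: [4.2, 0.0, 6.0]
gripper_width: 0.569
gripper_force: 2.7
```

In the tool's units: -0.002 m / 0.8 = -0.0025.

```bash
echo '[[0.6, 0, 0, -0.0025, 0, 0, 0], [0.6, 0, 0, -0.0025, 0, 0, 0], [0.6, 0, 0, -0.0025, 0, 0, 0]]' > path.dat && python3 steer.py path.dat; echo '[[0.6, 0, 0, -0.025, 0, 0, 0], [0.6, 0, 0, -0.0625, 0, 0, 0], [0.6, 0, 0, -0.125, 0, 0, 0], [0.6, -0.05, 0, -0.1875, 0, 0, 0], [0.6, -0.0875, 0, -0.2375, 0, 0, 0], [0.6, -0.0875, 0, -0.2375, 0, 0, 0], [0.6, -0.0875, 0, -0.2375, 0, 0, 0]]' > path.dat && python3 steer.py path.dat
python3 - <<'E'
from station import r, eyes
from h import *
c=eyes.capture("wrist");np.savez("w7.npz",**c);d=eyes.capture("side");np.savez("side7.npz",**d)
T=c["world_from_camera"];K=c["K"]
def proj(c,P):
    T=c["world_from_camera"];K=c["K"];p=T[:3,:3].T@(np.array(P)-T[:3,3]);return K[0,0]*p[0]/-p[2]+K[0,2],K[1,1]*p[1]/p[2]+K[1,2]
u,v=map(int,proj(c,[.505,.062,.07]));a,b=map(int,proj(d,[.505,.062,.06]));print(u,v,a,b)
im=np.hstack([cv2.resize(c["pixels"][max(v-60,0):max(v-60,0)+120,u-50:u+50,::-1],(400,480)),cv2.resize(d["pixels"][b-40:b+40,a-33:a+33,::-1],(396,480))]);cv2.imwrite("pics/w7.png",im)
s=r.sense();print(s['tcp_pos'],s['wrist_force'],s['joints'])
E
```

```text
time_s: 10.2
tcp_pos: [0.5029, 0.0625, 0.0528]
ee_rot: [[0.229, -0.973, -0.003], [-0.973, -0.229, -0.001], [0.0, 0.004, -1.0]]
wrist_force: [-0.9, -0.4, 0.8]
gripper_width: 0.6
gripper_force: 0.0
time_s: 10.9
tcp_pos: [0.4885, 0.1325, 0.2451]
ee_rot: [[0.232, -0.973, 0.002], [-0.973, -0.232, 0.002], [-0.001, -0.003, -1.0]]
wrist_force: [0.4, -0.2, -0.1]
gripper_width: 0.599
gripper_force: 0.0
281 108 299 228
[0.4871949  0.13067055 0.24193846] [-0.27211961 -0.57509661 -0.49108942] [ 3.34483648e+01  9.51173101e+00 -1.41349511e+01 -6.00162344e-02
 -6.65656476e+01 -2.01409203e+01]
```

View pics/w7.png

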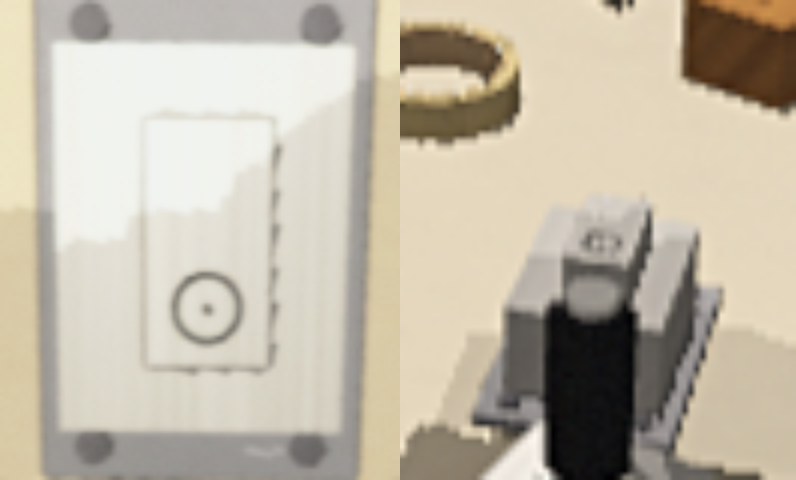

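The stake is fully seated, with its shoulder on the block. The ring dot is at crop (208,309), which is frame pixel (282.5,124.8), and the side crop agrees. Now I'll view the probe from above with the wrist camera, from two places.

In the tool's units: -0.18 m / 0.8 = -0.225, -0.03 m / 0.8 = -0.0375.

```bash
echo '[[0.8, -0.0375, 0, -0.0375, 0, 0, 0], [1, -0.0813, 0.0125, -0.075, 0, 0, 0], [1, -0.125, 0.025, -0.1125, 0, 0, 0], [1, -0.1813, 0.0375, -0.125, 0, 0, 0], [1, -0.225, 0.0375, -0.125, 0, 0, 0], [1, -0.225, 0.0375, -0.125, 0, 0, 0], [1, -0.225, 0.0375, -0.125, 0, 0, 0], [1, -0.225, 0.0375, -0.125, 0, 0, 0]]' > path.dat && python3 steer.py path.dat |head -2
python3 - <<'E'
from station import r, eyes
from h import *
c=eyes.capture("wrist");np.savez("w8.npz",**c)
E
echo '[[1, -0.0375, 0, 0, 0, 0, 0], [1, -0.075, 0, 0, 0, 0, 0], [1, -0.075, 0, 0, 0, 0, 0], [1, -0.075, 0, 0, 0, 0, 0], [1, -0.075, 0, 0, 0, 0, 0]]' > path.dat && python3 steer.py path.dat |head -2
python3 - <<'E'
from station import r, eyes
from h import *
c=eyes.capture("wrist");np.savez("w9.npz",**c);c8=dict(np.load("w8.npz"))
c7=dict(np.load("w7.npz"));print("spot",plane(c7,282.5,124.8,.072),depth(c7,282.5,132.8))
def W(c):
    K=c["K"];T=c["world_from_camera"];v,u=np.mgrid[0:420,0:560]
    P=np.stack([(u-K[0,2])/K[0,0],-(v-K[1,2])/K[1,1],-np.ones_like(u,float)],-1)*c["z_map"][...,None]
    return P@T[:3,:3].T+T[:3,3]
ce=[];pl=[]
for q in (c8,c):
    w=W(q);near=np.hypot(w[...,0]-.425,w[...,1]-.259)<.07
    for nm,z0,tol in(("cap",.176,.008),("plate",.09,.006)):
        m=(near&(np.abs(w[...,2]-z0)<tol)).astype(np.uint8)
        if not m.any(): print(nm,"none");continue
        k=max(cv2.findContours(m,0,1)[0],key=cv2.contourArea);rr=cv2.minAreaRect(k);zz=np.median(w[...,2][m>0])
        b=np.array([plane(q,*p,zz) for p in cv2.boxPoints(rr)])
        print(nm,rr,"z",zz.round(4),"ctr",b.mean(0).round(4),(b[1]-b[0]).round(4),(b[2]-b[1]).round(4))
        (ce if nm=="cap" else pl).append(rr[0])
if len(ce)==2: print("tri cap",two(c8,ce[0],c,ce[1]))
u,v=map(int,ce[0]);v0=max(v-75,0)
u2,v2=map(int,ce[1]);v20=max(v2-75,0);print(u-66,v0,u2-66,v20)
cv2.imwrite("pics/w8.png",np.hstack([cv2.resize(c8["pixels"][v0:v0+150,u-66:u+66,::-1],(396,450)),cv2.resize(c["pixels"][v20:v20+150,u2-66:u2+66,::-1],(396,450))]))
s=r.sense();print(s['tcp_pos'],s['ee_rot'],s['joints'])
E
```

```text
time_s: 11.8
tcp_pos: [0.418, 0.2982, 0.3421]
time_s: 12.35
tcp_pos: [0.4044, 0.3568, 0.3437]
spot [0.50044634 0.07545327 0.072     ] [0.49876616 0.08245624 0.07229778]
cap ((283.52001953125, 146.63999938964844), (25.60000228881836, 25.60000228881836), 36.869895935058594) z 0.1753 ctr [0.4237 0.259  0.1753] [-0.0095 -0.0212  0.    ] [-0.0214  0.0091  0.    ]
plate ((282.7540588378906, 138.92431640625), (61.978599548339844, 62.052120208740234), 17.102725982666016) z 0.0905 ctr [0.4235 0.2596 0.0905] [-0.0064 -0.0695  0.    ] [-0.0694  0.004   0.    ]
cap ((284.5540466308594, 78.32432556152344), (27.318195343017578, 28.2481746673584), 35.53767776489258) z 0.1754 ctr [0.4233 0.2601 0.1754] [-0.0097 -0.0216  0.    ] [-0.0219  0.0081  0.    ]
plate ((283.172607421875, 83.10037231445312), (64.75563049316406, 66.70480346679688), 17.65012550354004) z 0.0904 ctr [0.4241 0.2596 0.0904] [-0.008  -0.0693  0.    ] [-0.0696  0.0038  0.    ]
tri cap (array([0.42339335, 0.25950661, 0.16878573]), np.float64(0.0001362878404491068))
217 71 218 3
[0.40446551 0.35683418 0.34383924] [[ 2.28567080e-01 -9.73528166e-01  2.60494802e-05]
 [-9.73528150e-01 -2.28567081e-01 -1.77438144e-04]
 [ 1.78695084e-04  1.51966161e-05 -9.99999984e-01]] [ 5.86575250e+01  1.00589486e+01  9.83342139e-01  6.64588809e-03
 -8.09323002e+01 -4.54458483e+01]
```

Run:
```python
from h import *
def W(c):
    K=c["K"];T=c["world_from_camera"];v,u=np.mgrid[0:420,0:560]
    P=np.stack([(u-K[0,2])/K[0,0],-(v-K[1,2])/K[1,1],-np.ones_like(u,float)],-1)*c["z_map"][...,None]
    return P@T[:3,:3].T+T[:3,3]
al=[]
for n in("w8","w9","side7","scene0","side0"):
    w=W(dict(np.load(n+".npz"))).reshape(-1,3)
    p=w[(w[:,2]>.108)&(w[:,2]<.16)&(np.hypot(w[:,0]-.4235,w[:,1]-.2595)<.019)][:,:2]
    if len(p)<8: print(n,len(p));continue
    rr=cv2.minAreaRect((p*1000).astype(np.float32));print(n,len(p),rr)
    al.append(p)
p=np.vstack(al)-[.4235,.2595];print(cv2.minAreaRect((p*1000).astype(np.float32)))
a=np.degrees(np.arctan2(p[:,1],p[:,0]));rad=np.hypot(*p.T)*1000
for b in range(-180,180,15):
    q=rad[(a>=b)&(a<b+15)]
    if len(q)>2: print(b+7,len(q),np.median(q).round(1),end=" | ")
```

```text
w8 77 ((426.4652404785156, 251.4626007080078), (30.816635131835938, 14.595584869384766), 21.34109115600586)
w9 35 ((426.7789611816406, 271.16583251953125), (1.6707864999771118, 21.412174224853516), 71.7030258178711)
side7 291 ((418.1766052246094, 268.7361755371094), (31.263294219970703, 16.39492416381836), 22.978485107421875)
scene0 134 ((427.771728515625, 253.72291564941406), (31.82115936279297, 21.79668426513672), 21.985658645629883)
side0 291 ((418.30938720703125, 268.8041076660156), (31.494823455810547, 16.847843170166016), 20.966188430786133)
((-0.29021692276000977, 1.9632606506347656), (28.51584815979004, 32.37921905517578), 62.1412239074707)
-173 48 16.7 | -158 10 12.6 | -143 20 12.8 | -128 12 11.8 | -113 15 10.5 | -98 14 11.3 | -83 17 12.2 | -68 25 15.5 | -53 21 14.0 | -38 14 12.2 | -23 11 11.8 | -8 17 12.0 | 7 19 13.5 | 22 13 15.9 | 37 46 14.3 | 52 53 13.2 | 67 44 12.9 | 82 47 13.2 | 97 72 14.8 | 112 78 17.6 | 127 66 16.4 | 142 55 14.7 | 157 43 14.6 | 172 68 14.9 |
```

In the tool's units: 0.114 m / 0.8 = 0.1425, 0.0991 m / 0.8 = 0.1239, -54.3 degrees / 120 = -0.4525.

```bash
echo '[[1, 0.0375, 0.0013, 0.025, 0, 0, -0.0667], [1, 0.075, 0.0025, 0.05, 0, 0, -0.1333], [1, 0.1125, 0.0038, 0.075, 0, 0, -0.2], [1, 0.1239, 0.0046, 0.1, 0, 0, -0.2667], [1, 0.1239, 0.0046, 0.125, 0, 0, -0.3333], [1, 0.1239, 0.0046, 0.1425, 0, 0, -0.4], [1, 0.1239, 0.0046, 0.1425, 0, 0, -0.4525], [1, 0.1239, 0.0046, 0.1425, 0, 0, -0.4525]]' > path.dat && python3 steer.py path.dat >/dev/null; echo '[[1, 0, 0, 0, 0, 0, 0], [1, 0, 0, 0, 0, 0, 0]]' > path.dat && python3 steer.py path.dat
python3 - <<'E'
from station import r, eyes
from h import *
s=r.sense();T=np.array(s['ee_rot']);print(s['tcp_pos'],np.degrees(np.arctan2(T[1,1],T[0,1])),tool(np.array([.4235,.2595,.12])-s['tcp_pos'],s).round(4),s['joints'])
E
```

```text
time_s: 13.4
tcp_pos: [0.4235, 0.2606, 0.2303]
ee_rot: [[0.924, -0.383, 0.001], [-0.383, -0.924, 0.001], [0.0, -0.001, -1.0]]
wrist_force: [0.1, -0.2, 0.1]
gripper_width: 0.996
gripper_force: 0.0
[0.42350774 0.26056192 0.23033073] -112.5186139710759 [0.0004 0.0011 0.1103] [ 5.03497197e+01  9.14110435e+00 -1.63517455e+01  3.47301738e-03
 -6.44361234e+01  1.71301557e+01]
```

In the tool's units: 0.11 m / 0.8 = 0.1375, 0.105 m / 0.8 = 0.1313.

```bash
echo '[[1, 0, 0.0013, 0.05, 0, 0, 0], [1, 0, 0.0013, 0.1, 0, 0, 0], [1, 0, 0.0013, 0.1313, 0, 0, 0], [1, 0, 0.0013, 0.1375, 0, 0, 0], [1, 0, 0.0013, 0.1375, 0, 0, 0], [0.5, 0, 0.0013, 0.1375, 0, 0, 0], [0.3, 0, 0.0013, 0.1375, 0, 0, 0], [0.3, 0, 0.0013, 0.1375, 0, 0, 0]]' > path.dat && python3 steer.py path.dat; echo '[[0.3, 0, 0, 0, 0, 0, 0], [0.3, 0, 0, 0, 0, 0, 0], [0.25, 0, 0, 0, 0, 0, 0], [0, 0, 0, 0, 0, 0, 0], [0, 0, 0, 0, 0, 0, 0], [0, 0, 0, 0, 0, 0, 0]]' > path.dat && python3 steer.py path.dat
```

```text
time_s: 14.2
tcp_pos: [0.4234, 0.2603, 0.121]
ee_rot: [[0.925, -0.381, 0.002], [-0.381, -0.924, 0.002], [0.001, -0.003, -1.0]]
wrist_force: [-0.3, 0.7, -0.1]
gripper_width: 0.811
gripper_force: 0.0
time_s: 14.8
tcp_pos: [0.4229, 0.2598, 0.1197]
ee_rot: [[0.924, -0.381, 0.0], [-0.381, -0.924, 0.0], [0.0, -0.0, -1.0]]
wrist_force: [0.6, 0.6, -1.8]
gripper_width: 0.276
gripper_force: 30.0
```

Gripped at 24 mm, so the pads are square on the faces. I'll lift clear and carry the probe over the stake.

In the tool's units: -0.12 m / 0.8 = -0.15, -0.09 m / 0.8 = -0.1125.

```bash
echo '[[0, 0, 0, -0.0125, 0, 0, 0], [0, 0, 0, -0.0375, 0, 0, 0], [0, 0, 0, -0.075, 0, 0, 0], [0, 0, 0, -0.1125, 0, 0, 0], [0, 0, 0, -0.1438, 0, 0, 0], [0, 0, 0, -0.15, 0, 0, 0], [0, 0, 0, -0.15, 0, 0, 0]]' > path.dat && python3 steer.py path.dat; echo '[[0, 0.025, 0.025, 0, 0, 0, 0], [0, 0.0563, 0.0563, 0, 0, 0, 0], [0, 0.0875, 0.0875, 0, 0, 0, 0], [0, 0.1188, 0.1188, 0, 0, 0, 0], [0, 0.15, 0.15, 0, 0, 0, 0], [0, 0.1775, 0.175, 0.0125, 0, 0, 0], [0, 0.1775, 0.175, 0.0375, 0, 0, 0], [0, 0.1775, 0.175, 0.0375, 0, 0, 0]]' > path.dat && python3 steer.py path.dat >/dev/null; echo '[[0, 0, 0, 0.0125, 0, 0, 0], [0, 0, 0, 0.02, 0, 0, 0], [0, 0, 0, 0.02, 0, 0, 0], [0, 0, 0, 0.02, 0, 0, 0], [0, 0, 0, 0.02, 0, 0, 0]]' > path.dat && python3 steer.py path.dat
python3 - <<'E'
from station import r, eyes
from h import *
def proj(c,P):
    T=c["world_from_camera"];K=c["K"];p=T[:3,:3].T@(np.array(P)-T[:3,3]);return K[0,0]*p[0]/-p[2]+K[0,2],K[1,1]*p[1]/p[2]+K[1,2]
s=r.sense();t=np.array(s['tcp_pos']);print(t,tool(np.array([.501,.0756,.1677])-t,s).round(4),s['joints'])
tip=t-[0,0,.0957];sp=[.501,.0756,.072]
ims=[]
for n,h in(("wrist",50),("side",28),("scene",28)):
    c=eyes.capture(n);np.savez(n+"10.npz",**c);u,v=map(int,proj(c,tip));print(n,"tip",proj(c,tip),"spot",proj(c,sp),"origin",u-h,v-h)
    ims.append(cv2.resize(c["pixels"][v-h:v+h,u-h:u+h,::-1],(264,264),interpolation=0))
cv2.imwrite("pics/w10.png",np.hstack(ims))
E
```

```text
time_s: 15.5
tcp_pos: [0.4227, 0.2598, 0.2402]
ee_rot: [[0.924, -0.381, 0.0], [-0.381, -0.924, 0.001], [-0.0, -0.001, -1.0]]
wrist_force: [0.5, 0.7, -1.6]
gripper_width: 0.275
gripper_force: 30.0
time_s: 16.8
tcp_pos: [0.5011, 0.0766, 0.1943]
ee_rot: [[0.925, -0.38, 0.001], [-0.38, -0.925, 0.0], [0.001, -0.001, -1.0]]
wrist_force: [0.3, -0.3, -2.5]
gripper_width: 0.273
gripper_force: 30.0
[0.50107041 0.07661535 0.19434493] [0.0003 0.001  0.0266] [ 2.70763288e+01  1.18843534e+01 -1.83849760e+01  1.24324690e-02
 -5.96593031e+01  4.05573959e+01]
wrist tip (np.float64(279.7541442532109), np.float64(208.1123318971388)) spot (np.float64(281.04787111768667), np.float64(198.96511061943397)) origin 229 158
side tip (np.float64(299.047907471398), np.float64(219.08395336612548)) spot (np.float64(298.93311021949086), np.float64(227.62937257070374)) origin 271 191
scene tip (np.float64(265.888798045754), np.float64(193.98365847161557)) spot (np.float64(266.12738034468697), np.float64(201.12040795457173)) origin 237 165
```

Units first: shifts go in shares of 800 mm and turns go in shares of 120 degrees. So 0.019 m / 0.8 = 0.0238, 0.01 m / 0.8 = 0.0125.

```bash
echo '[[0, 0, 0.0006, 0.0125, 0, 0, 0], [0, 0, 0.0006, 0.0238, 0, 0, 0], [0, 0, 0.0006, 0.0238, 0, 0, 0], [0, 0, 0.0006, 0.0238, 0, 0, 0], [0, 0, 0.0006, 0.0238, 0, 0, 0]]' > path.dat && python3 steer.py path.dat
python3 - <<'E'
from station import r, eyes
from h import *
def proj(c,P):
    T=c["world_from_camera"];K=c["K"];p=T[:3,:3].T@(np.array(P)-T[:3,3]);return K[0,0]*p[0]/-p[2]+K[0,2],K[1,1]*p[1]/p[2]+K[1,2]
s=r.sense();t=np.array(s['tcp_pos']);print(t,tool(np.array([.501,.0756,.1677])-t,s).round(4))
tip=t-[0,0,.0957];sp=[.501,.0756,.072]
ims=[]
for n,h in(("wrist",40),("side",25),("scene",25)):
    c=eyes.capture(n);np.savez(n+"10.npz",**c);u,v=map(int,proj(c,tip));print(n,"tip",np.round(proj(c,tip),1),"spot",np.round(proj(c,sp),1),"origin",u-h,v-h,264/2/h)
    ims.append(cv2.resize(c["pixels"][v-h:v+h,u-h:u+h,::-1],(264,264),interpolation=0))
cv2.imwrite("pics/w10.png",np.hstack(ims))
E
```

```text
time_s: 17.45
tcp_pos: [0.5008, 0.0758, 0.1748]
ee_rot: [[0.925, -0.381, 0.0], [-0.381, -0.925, -0.0], [0.0, -0.0, -1.0]]
wrist_force: [0.2, -0.0, -1.9]
gripper_width: 0.275
gripper_force: 30.0
[0.50084863 0.07575091 0.17482064] [0.0002 0.0001 0.0071]
wrist tip [279.6 208. ] spot [279.8 205.3] origin 239 168 3.3
side tip [299.  225.4] spot [298.9 227.6] origin 274 200 5.28
scene tip [266.  199.2] spot [266.1 201.1] origin 240 174 5.28
```

View pics/w10.png

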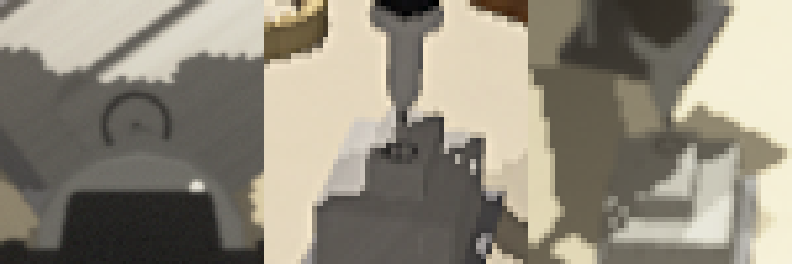

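The wrist crop shows the ring at about frame (280.3,204.8), with the prediction at (279.8,205.3). In the side crop the tip at (299.8,223) sits right over the ring at (299.3,228). The scene crop is shaded: tip x≈266, ring ≈267. I'll check numerically.

Run:
```python
from h import *
w=dict(np.load("wrist10.npz"))
print("wrist ring",plane(w,280.3,204.8,.072))
for n,(u,v) in(("side",(299,228)),("scene",(266,201))):
    c=dict(np.load(n+"10.npz"));g=cv2.cvtColor(c["pixels"],cv2.COLOR_RGB2GRAY)
    print(n,v-12);print(g[v-12:v+6,u-9:u+10])
```

```text
wrist ring [0.50119543 0.07508074 0.072     ]
side 216
[[216 216 216 216 215 218 230 128  98 109 109 107  97 120 225 220 217 216
  215]
 [216 216 216 216 216 218 227 160 100 107 109 105  90 166 223 218 215 217
  215]
 [216 216 217 216 216 217 223 211 107 104 107  99 106 215 221 217 216 216
  215]
 [215 216 216 216 216 216 220 232 146 103 101  91 169 226 220 219 218 218
  216]
 [216 216 216 216 217 216 220 213 184 100  89 146 199 217 221 222 207 223
  219]
 [216 216 215 216 217 218 215 193 199  80  54 176 199 204 182 183 152 181
  223]
 [216 209 207 210 212 215 196 188 199  80  39 174 160 160  77  64  66  51
  211]
 [211 201 201 203 205 200 186 186 200  96  72 142  79  74  77  80  80  59
  218]
 [205 201 202 205 208 187 188 191 159  87  87  76  82  82  83  84  84  57
  217]
 [203 201 203 206 209 192 189 195 164  90  89  82  86  85  83  85  83  61
  191]
 [201 204 206 209 209 196 199 158 167  77  75  78  87  86  85  88  77  61
  195]
 [203 207 210 203 174 162 165  49  66  52  76  67  66  86  85  86  74  87
  202]
 [193 196 201 180  99  72  47  35  87  68  89  80  42  84  88  85  75  93
[... 1182 characters left out ...]
 118 107  92 104 118 118 118 121 130 136 136
  136]
 [ 93 104 117 118 114 104  96  90  85  84  85  89  94  98 102 117 130 130
  130]
 [ 90  91  95  95  95  93  88  77  76  83  80  79  83  93  94  99 108 109
  109]
 [ 90  89  90  90  90  90  84  73  82  87  86  81  79 134 141  93  93  94
   93]
 [ 90  90  90  90  90  91  86  80  80  80  84  84 126 187 172  93  94  94
   94]
 [ 89  90  90  90  90  92  92  90  85  84  87 127 182 206 171  91  94  94
  129]
 [ 89  90  90  88  89  92  92  92  93  92  93 153 201 210 178 126 162 162
  181]
 [ 90  91  91  88  90  94  93  92  93  94  93 153 202 210 185 162 200 200
  200]
 [ 91  90  91  91  92  92  92  93  94  93 129 181 202 198 171 170 199 200
  200]]
```

Tip and ring line up to within about 1 mm: side 299.5 against 299.5, scene 266 against 266.5. I'll descend slowly and watch the force.

In the tool's units: 0.005 m / 0.8 = 0.0063, 0.003 m / 0.8 = 0.0038.

```bash
for i in 1; do echo '[[0, 0, 0.0004, 0.0038, 0, 0, 0], [0, 0, 0.0004, 0.0063, 0, 0, 0], [0, 0, 0.0004, 0.0063, 0, 0, 0], [0, 0, 0.0004, 0.0063, 0, 0, 0]]' > path.dat && python3 steer.py path.dat|sed -n '2p;4p'; echo '[[0, 0, 0, 0.0025, 0, 0, 0], [0, 0, 0, 0.005, 0, 0, 0], [0, 0, 0, 0.005, 0, 0, 0], [0, 0, 0, 0.005, 0, 0, 0]]' > path.dat && python3 steer.py path.dat|sed -n '2p;4p'; echo '[[0, 0, 0, 0.0013, 0, 0, 0], [0, 0, 0, 0.0025, 0, 0, 0], [0, 0, 0, 0.0025, 0, 0, 0], [0, 0, 0, 0.0025, 0, 0, 0]]' > path.dat && python3 steer.py path.dat|sed -n '1,2p;4p';done
python3 - <<'E'
from station import r, eyes
f=[]
for i in range(6):
    eyes.capture("side");f.append(r.sense()['wrist_force'][2])
print(f)
E
```

```text
tcp_pos: [0.5005, 0.0754, 0.1697]
wrist_force: [-0.4, -0.2, -1.2]
tcp_pos: [0.5007, 0.0755, 0.166]
wrist_force: [0.2, -1.0, -0.5]
time_s: 18.8
tcp_pos: [0.5007, 0.0755, 0.1639]
wrist_force: [0.1, 0.1, 1.7]
[np.float64(-0.2712758434990554), np.float64(1.602097173071914), np.float64(0.3947851621529036), np.float64(1.5609853001660126), np.float64(0.5337831297484659), np.float64(1.0843310307547671)]
```

In the tool's units: 0.003 m / 0.8 = 0.0038, 0.0015 m / 0.8 = 0.0019.

```bash
echo '[[0, 0, 0, 0.0019, 0, 0, 0], [0, 0, 0, 0.0038, 0, 0, 0], [0, 0, 0, 0.0038, 0, 0, 0], [0, 0, 0, 0.0038, 0, 0, 0], [0, 0, 0, 0.0038, 0, 0, 0]]' > path.dat && python3 steer.py path.dat|sed -n '1,2p;4p'
python3 - <<'E'
from station import r, eyes
import numpy as np
f=[];p=[]
for i in range(30):
    c=eyes.capture("side");s=r.sense();f.append(s['wrist_force']);p.append(s['tcp_pos'])
f=np.array(f);print(f.mean(0),f.std(0)/5.5,np.mean(p,0),s['gripper_width'],s['time_s'])
import cv2
g=cv2.cvtColor(c["pixels"],cv2.COLOR_RGB2GRAY);print(g[218:233,291:308])
E
```

```text
time_s: 19.6
tcp_pos: [0.5007, 0.0755, 0.1609]
wrist_force: [0.2, 0.7, 1.1]
[0.89442046 0.31351427 1.76037628] [0.08787943 0.08213863 0.0861135 ] [0.50058081 0.07547244 0.16080188] 0.27509432236273423 21.1
[[216 216 216 216 218 232 108  96 109 109 107  99 125 226 219 216 216]
 [216 215 216 217 218 232 111  97 109 108 108  97 125 228 222 219 217]
 [216 216 216 217 219 233 111  97 109 109 107  99 119 229 216 208 223]
 [216 215 216 217 221 224 139 100 110 110 108 101 152 186 163 151 181]
 [209 207 210 212 217 203 151 101 108 110 106 102 146  77  67  67  52]
 [202 201 204 205 200 191 175 103 107 109 107  97  80  79  80  79  58]
 [201 202 205 208 188 190 200 101 104 107 102  87  84  83  84  85  60]
 [201 203 206 209 193 193 205  95  91  98  90  84  84  86  85  84  59]
 [203 206 210 209 199 163 162  79  84  92  74  85  86  85  86  78  61]
 [207 210 203 175 167  76  30  68  91  97  62  67  84  85  85  75  89]
 [196 201 180 100  77  50  38  89  89  88  79  42  85  87  85  77  98]
 [181 187 145  83  82  67  54  71  63  71  68  64  86  88  80  78  81]
 [184 193 106  84  88  91  81  71  66  76  65  84  85  88  78  78  84]
 [184 195 100  89  93  95  93  94  90  90  91  92  92  83  79  80  85]
 [184 195  99  87  93  91  93  92  91  94  95  93  95  79  79  82  83]]
```

```bash
python3 -c "
from station import r, eyes
print(r.finish_job())"
```

```text
the job is handed in; nothing more can be done
None
```

The job is handed in at about 21 s of the 56 s allowed: the flat stake is fully seated in the holder and released, and the probe is held upright with its tip inside the ring, its plunger pressed in an estimated 7 mm (6–8 mm from force and height).

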